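# Load the carrier plate into the test jig and set the clamp screw

## Task

Slide the aluminium carrier plate flat into the jig's slot until it is fully home against the end stop. Then turn the jig's thumbscrew clockwise until it seats, and back it off a quarter turn so that the plate is captive but not pinched; finish while still gripping the thumbscrew there, plate still home and the other things on the bench left in place.

Things in the scene. Friction and masses are not known exactly. Their poses are not given: they have to be found in the camera images.
- jig: Bench jig, bolted down. Origin on the bench under it; x = direction of sliding in, from the open end (nearest the robot) to the end stop; z up. Dark base 200 x 130 x 6 mm (x -110 to 90, y -65 to 65 mm). From x -110 to -47 mm it is an open apron. A blue bridge (x 15 to 75, 110 wide, underside z 32, top z 50 mm) spans the slot and carries the thumbscrew, axis upright at x 45, y 0 mm.
- slot_mouth (a point): Middle of the slot's mouth, on the base's top, 6 mm above the bench; axes as the jig's. From here the slot runs 70 mm in +x between cheeks 73 mm apart. Before it two guides 6 mm high flare to about 97 mm apart at 47 mm towards -x. From 15 mm inwards lips cover the slab's two side edges, their undersides 9 mm above the base, 60 mm apart.
- slot_end (a point): Middle of the foot of the end stop's face, on the base's top, 6 mm above the bench, 70 mm beyond slot_mouth; the slab's front edge touches here when fully home. Axes as the jig's.
- carrier_grip (a point): Centre of the upright orange fin (30 x 12 x 44 mm) on the loose slab: aluminium plate 120 (x) x 70 (y) x 6 mm, 0.2 kg, small green circuit board, flat on the bench. Axes are the plate's. Plate underside 28 mm below, fin's foot 22 mm below. Plate reaches 100 mm ahead (+x; this end goes in first) and 20 mm behind. Home: this point at x -30, y 0, z 34 mm in the jig's frame.
- screw_grip (a point): Centre of the black wing (40 long, 12 thick, 26 mm tall, upright flat sides) of the thumbscrew on the bridge, on its axis, 71 mm above the bench; bridge top 21 mm below. x runs along the wing, turning with it, towards the end with a white line on top. Pinch the flats from above. It does not rise or sink noticeably as it turns.
- thumbscrew (a joint): Thumbscrew angle, rad, growing as it is unscrewed (counter-clockwise from above). 0 = seated, a hard stop: the wing's white line points to the red dot on the bridge, 45 degrees clockwise of the jig's x. 1.571 = backed off a quarter turn: white line to the green dot. Starts at 0.5 to 1.4, turns up to 3.5; friction about 0.06 Nm, stays where left.
- solenoid_a: Bystander, leave in place: solenoid: brass frame with blue coil, 70 x 34 x 30 mm, with a short plunger. Origin at its underside.
- solenoid_b: Bystander, leave in place: second solenoid like the first. Origin at its underside.
- tape_roll: Bystander, leave in place: roll of yellow tape, 90 mm across, 24 mm high, lying flat. Origin at its underside.
- screwdriver: Bystander, leave in place: screwdriver lying on the bench, about 200 mm long.
- screw_jar: Bystander, leave in place: glass jar with blue cap, 60 mm across, 80 mm high. Origin at its underside.
- mug: Bystander, leave in place: blue mug, 80 mm across, 100 mm high. Origin at its underside.
- battery_pack: Bystander, leave in place: black battery pack, 50 x 85 x 25 mm, lying flat. Origin at its underside.
Mind the look-alikes: they are no part of the job. Several things look just like the part that bears carrier_grip: the one meant starts farthest to the robot's right. Leave any turquoise look-alike of the jig alone.

How it is judged:
On the way, in this order (a step that is already met when the one before it is completed fails the run):
1. the plate lies flat and fully home in the slot, the screw still loose (x of carrier_grip in the frame of jig between -0.0335 and -0.025 m and y of carrier_grip in the frame of jig between -0.005 and 0.005 m and z of carrier_grip in the frame of jig below 0.039 m and angle between the x axis of carrier_grip and the x axis of jig, either way round below 0.08 rad and angle between carrier_grip's own z axis and vertical below 0.08 rad and value of joint thumbscrew above 0.3 rad), for 0.2 s.
2. the thumbscrew is turned in until it seats, the plate still home (x of carrier_grip in the frame of jig between -0.0335 and -0.025 m and y of carrier_grip in the frame of jig between -0.005 and 0.005 m and z of carrier_grip in the frame of jig below 0.039 m and angle between the x axis of carrier_grip and the x axis of jig, either way round below 0.08 rad and angle between carrier_grip's own z axis and vertical below 0.08 rad and value of joint thumbscrew below 0.07 rad), for 0.1 s.
At the end, for the whole second after the job is handed in: The plate is flat and fully home in the slot (within 3.5 mm of the end stop), the thumbscrew, having been seated, stands a quarter turn (1.571 rad, within 0.2 rad) backed off, still, and the fingers still grip it (over 2 N) (x of carrier_grip in the frame of jig between -0.0335 and -0.025 m and y of carrier_grip in the frame of jig between -0.005 and 0.005 m and z of carrier_grip in the frame of jig below 0.039 m and angle between the x axis of carrier_grip and the x axis of jig, either way round below 0.08 rad and angle between carrier_grip's own z axis and vertical below 0.08 rad and value of joint thumbscrew between 1.37 and 1.77 rad and velocity of joint thumbscrew between -0.1 and 0.1 rad/s and contact force between the fingers and thumbscrew above 2 N); the arm keeps its last pose, push and grip.
It fails at once if a bystander is moved by more than 30 mm (distance of any of solenoid_a, solenoid_b, tape_roll, screwdriver, screw_jar, mug, battery_pack from where it was at the start of the episode above 0.03 m).
It also fails if it takes over 61 s, if anything falls off the work surface, if the arm or the gripper's body presses on something with over 40 N, if the wrist force passes 120 N, or if a joint passes its speed limit or range.

## Robot

A 7-joint arm with a two-finger parallel gripper is mounted at the origin on the work surface. World frame = base frame: x ahead of the robot, y to its left, z up, the work surface at z = 0. Lengths are in m, angles in rad, forces in N, time in s.
With the tool pointing down it reaches from about 0.425 to 0.875 m from the base axis. Payload 4.7 kg.
Tool frame: the origin (TCP) lies midway between the tips of the shut fingers; the grasp point (between the pads) lies 19 mm behind it; z points along the fingers, y is the direction in which the jaws open and shut (so a half turn about z gives the same grasp; the last joint's range is limited). The gripper opens to 87 mm and grips with 3 to 60 N. Pads are 19 mm wide; open, the fingers measure 117 mm over their backs; the gripper's body (75 mm by 190 mm) begins 51 mm behind the grasp point.
Start: joints at [1.355, 0.321, -0.07, 1.45, 0.023, 1.371, -0.057], TCP at [0.148, -0.633, 0.198] pointing down, gripper open.
Joint ranges: [-2.86, 2.86], [-0.3, 2.09], [-1.38, 1.24], [0.06, 2.45], [-1.56, 4.7], [0.09, 2.05], [-2.69, 2.69]. Speed limits (rad/s): [2.57, 2.57, 3.14, 3.14, 3.14, 3.14, 3.14].

## Interface

Orientations are given as a unit quaternion [x, y, z, w].
In Python, from plant import monitor, vision, bot, spotter gives the robot as it stands. The module is installed in compiled form; this text tells all that it offers.
- The arm moves only by the tool jog_arm, never from a script. Its argument "series" is a list of rows, each an object with "offset": the shift along the tool's x, y, z in cm, a list of three; "roll": the turn about the tool's z in degrees. In form: [{"offset": [tx, ty, tz], "roll": roll}, ...]. A call has 1 to 20 rows; each row shifts and turns the commanded pose from where the row before left it, along the tool's axes as they then stand; what a row does not reach is not made up. A row lasts 1/10 s, in which the tool goes at most 50 mm and 8.59 degrees, less where a joint would pass 70% of its speed; a pose out of reach is approached as far as the arm can. A call with a gripper value outside its range is refused whole. "grip" is the opening in per cent of the stroke, from 0 (shut) to 100 (fully open), set as the call begins (left out, the last holds). The fingers move at their own pace and stop on an object; the grip force is fixed at half the most. Time passes only in rows, so rows that do not move let the fingers close. It gives the time, the measured TCP pose, the force and the opening at its end, in the units of the state.
- monitor.get_obs(): the state, without advancing time (a new reading comes with each control period).
- vision.get_image(name): name is "scene" or "side" or "wrist"; returns a dict with "img" (480x640x3 uint8, red, green, blue), "K" (3x3 intrinsics, pixels), "rvec" (rotation vector, rad) and "tvec" (3), from world to camera coordinates, as OpenCV has them. Camera axes: x right, y down, z forward; pixel columns grow to the right and rows downward; lengths in m; the calibration is good to about 2 mm. A picture is of the moment at which its call begins. There is no depth.
- bot.finish_job(): hands the job in, once; it reports no verdict.
Trained networks look in a picture, given as the dict that the camera call returned (one of the last four; its "shot" number tells which), for a name from the list of things; names that differ only in an ending like _2 or _b are one class to them, and where a whole thing is asked for, a point or a joint stands for the part that bears it (a point fixed in the world has none). Each returns a list of dicts, best first, with "confidence" (0 to 1); they miss things now and then, are a little off and sometimes report something else, mostly with a low value. They report only what shows in the picture. A call takes as long as a camera call. They do not tell look-alikes from the thing itself.
- spotter.search_frame(picture, target): "at" ([x, y, z] in m, in world coordinates, good to about 4 mm: the middle of the surface that is visible of it).
The state is a dict: "clock": time; "qpos": joint angles; "dq": joint speeds; "tau": joint torques, N m; "tcp_pos": TCP position; "tcp_rot": TCP orientation; "wrist_force": force on the tool from outside, world axes, zero at the start; "torque": the same for the moment, N m; "grip_width": finger opening in m.
Only numpy, scipy, OpenCV 4.12 (cv2) and the standard library are available. Lean on these libraries where they do the work, as an engineer would, in place of code of your own. Each camera call takes 0.05 s, during which the arm holds its last target. There are 200 camera calls.

## Working session

There is one attempt and no reset: what is moved stays moved. The work goes in short steps, Python scripts to look and compute and a tool call to move; the robot and the scene stay as the last step left them, time stands still between calls to the robot, and variables do not carry over. Pictures are saved under pics/ and viewed, about 8 in all and at most 12, crops included, and the job is handed in when it is done.

Besides the shell and the picture viewer there is one more tool, called by a JSON object that holds its "api" and its "payload", one argument or row to a line. jog_arm: Moves the arm, as the interface text tells. Its arguments: {"type":"object","properties":{"series":{"type":"array","items":{"type":"object","properties":{"offset":{"type":"array","items":{"type":"number"}},"roll":{"type":"number"}}}},"grip":{"type":"number"}},"required":["series"]}

```bash
mkdir -p pics; cat > h.py <<'E'
import numpy as np, cv2
from plant import monitor, vision, bot, spotter
def P(d):
    R=cv2.Rodrigues(np.array(d["rvec"],float))[0]; return np.array(d["K"],float),R,np.array(d["tvec"],float).ravel()
def ray(d,uv,z):
    K,R,t=P(d); c=-R.T@t; v=R.T@np.linalg.inv(K)@np.array([uv[0],uv[1],1.]); return c+v*(z-c[2])/v[2]
def proj(d,p):
    K,R,t=P(d); q=K@(R@np.array(p,float)+t); return q[:2]/q[2]
def tri(ds,uvs):
    A=[];b=[]
    for d,uv in zip(ds,uvs):
        K,R,t=P(d); v=R.T@np.linalg.inv(K)@np.array([*uv,1.]); v/=np.linalg.norm(v); M=np.eye(3)-np.outer(v,v); A.append(M); b.append(M@(-R.T@t))
    return np.linalg.solve(sum(A),sum(b))
def save(d,n,crop=None,s=1):
    im=d["img"][:,:,::-1]
    if crop: x0,y0,x1,y1=crop; im=im[y0:y1,x0:x1]
    cv2.imwrite("pics/"+n,cv2.resize(im,None,fx=s,fy=s,interpolation=cv2.INTER_CUBIC))
E
python3 - <<'E'
from h import *
import pickle
s=monitor.get_obs(); print({k:np.round(v,3) for k,v in s.items()})
D={}
for n in ["scene","side"]:
    d=vision.get_image(n); D[n]=d; save(d,n+"1.png")
    K,R,t=P(d); print(n,"cam",-R.T@t, "fwd",R[2])
    for w in ["carrier_grip","jig","screw_grip","slot_mouth","slot_end"]:
        try:
            for r in spotter.search_frame(d,w)[:5]: print(n,w,np.round(r["at"],3),round(r["confidence"],2),proj(d,r["at"]).round())
        except Exception as e: print(w,e)
pickle.dump(D,open("D1.pkl","wb"))
E
```

```text
{'clock': np.float64(0.0), 'qpos': array([ 1.355,  0.322, -0.07 ,  1.452,  0.023,  1.371, -0.057]), 'dq': array([-0.   ,  0.   ,  0.001,  0.001,  0.001, -0.001, -0.   ]), 'tau': array([ 1.0000e-03, -4.9129e+01, -4.0400e-01, -3.1253e+01, -6.4000e-02,
        4.4000e-02,  0.0000e+00]), 'tcp_pos': array([ 0.148, -0.632,  0.197]), 'tcp_rot': array([ 0.993,  0.115, -0.   , -0.001]), 'wrist_force': array([ 0.263, -0.05 ,  0.499]), 'torque': array([-0.045, -0.029, -0.022]), 'grip_width': np.float64(0.087)}
scene cam [1.37757537 0.08039162 0.76609498] fwd [-0.77756854 -0.07208345 -0.62465282]
scene carrier_grip [0.608 0.12  0.006] 0.97 [368. 304.]
scene carrier_grip [0.324 0.205 0.006] 0.88 [402. 222.]
scene carrier_grip [0.497 0.258 0.006] 0.62 [432. 270.]
scene jig [ 0.333 -0.223  0.01 ] 0.85 [227. 218.]
scene jig [ 0.646 -0.148  0.014] 0.78 [233. 309.]
scene screw_grip [ 0.331 -0.247  0.076] 0.78 [214. 195.]
scene screw_grip [ 0.656 -0.161  0.076] 0.76 [222. 289.]
scene slot_mouth [ 0.332 -0.218  0.011] 0.91 [229. 217.]
scene slot_mouth [ 0.65  -0.147  0.011] 0.64 [233. 311.]
scene slot_end [ 0.648 -0.148  0.011] 0.95 [233. 310.]
scene slot_end [ 0.33  -0.22   0.014] 0.7 [229. 216.]
side cam [ 0.39702552 -0.70273532  0.71935409] fwd [ 0.14145811  0.72627582 -0.6726909 ]
side carrier_grip [0.482 0.255 0.009] 0.81 [293. 193.]
side carrier_grip [0.596 0.109 0.005] 0.65 [345. 224.]
side carrier_grip [ 0.782 -0.049  0.024] 0.6 [440. 254.]
side carrier_grip [0.305 0.189 0.005] 0.58 [226. 216.]
side jig [ 0.287 -0.236  0.007] 0.78 [218. 362.]
side jig [ 0.597 -0.164  0.006] 0.73 [373. 310.]
side screw_grip [ 0.326 -0.254  0.08 ] 0.76 [235. 344.]
side screw_grip [ 0.642 -0.172  0.073] 0.61 [399. 288.]
side slot_mouth [ 0.28  -0.237  0.006] 0.8 [214. 364.]
side slot_mouth [ 0.596 -0.166  0.006] 0.62 [373. 310.]
side slot_end [ 0.287 -0.238  0.004] 0.86 [219. 364.]
side slot_end [ 0.6   -0.165  0.005] 0.62 [374. 310.]
```

View pics/scene1.png

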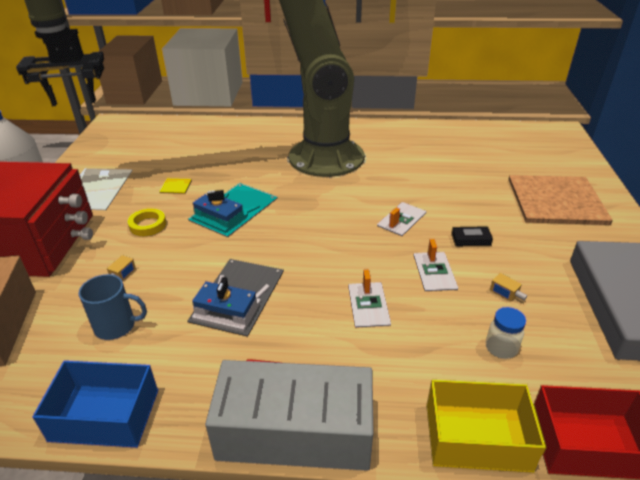

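View pics/side1.png

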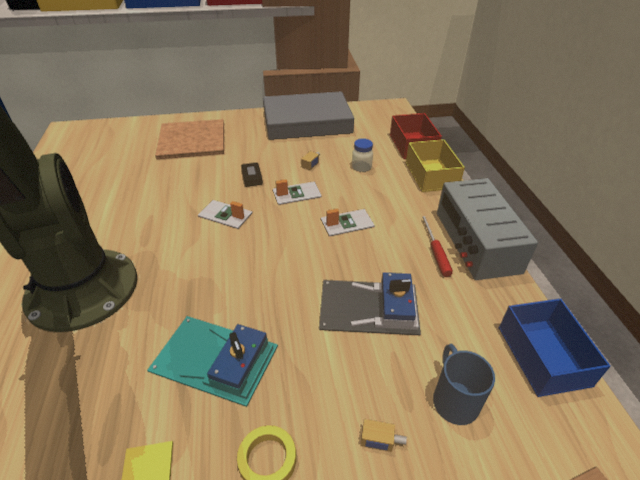

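Scene: the carrier candidates are at px (368,304), (402,222) and (432,270), which are side px (345,224), (226,216) and (293,193). The jig is the dark one at scene (235,300) / side (370,305), and the turquoise look-alike is at scene (232,208). The carrier farthest to the robot's right (lowest y) is the one at scene (368,304), y≈0.12.

```bash
python3 - <<'E'
from h import *
import pickle
D=pickle.load(open("D1.pkl","rb")); s,e=D["scene"],D["side"]
a=s["img"][250:340,180:400,::-1]; b=e["img"][200:340,310:430,::-1]
A=cv2.resize(a,None,fx=3.6,fy=3.6,interpolation=3)[:, :792]; B=cv2.resize(b[:70],None,fx=3.6,fy=3.6,interpolation=3)
c=np.zeros((590,792,3),np.uint8); c[:A.shape[0],:A.shape[1]]=A; c[330:330+B.shape[0],:B.shape[1]]=B
cv2.imwrite("pics/choice.png",c)
print("fin",tri([s,e],[(367,281),(333,217)]))
pc=[ray(s,p,.006) for p in [(349,285),(383,283),(390,324),(355,326)]]; print(np.round(pc,3))
jc=[ray(s,p,.006) for p in [(231,260),(284,267),(243,331),(190,322)]]; print(np.round(jc,3))
jc=[ray(e,p,.006) for p in [(322,281),(320,330)]]; print(np.round(jc,3))
print("screw",tri([s,e],[(223,284),(399,285)]))
E
```

```text
fin [0.56520996 0.11662749 0.02739768]
[[0.554 0.081 0.006]
 [0.544 0.152 0.006]
 [0.661 0.163 0.006]
 [0.67  0.095 0.006]]
[[ 0.487 -0.184  0.006]
 [ 0.504 -0.062  0.006]
 [ 0.696 -0.119  0.006]
 [ 0.679 -0.227  0.006]]
[[ 0.507 -0.07   0.006]
 [ 0.482 -0.196  0.006]]
screw [ 0.64194475 -0.16313402  0.07415197]
```

View pics/choice.png

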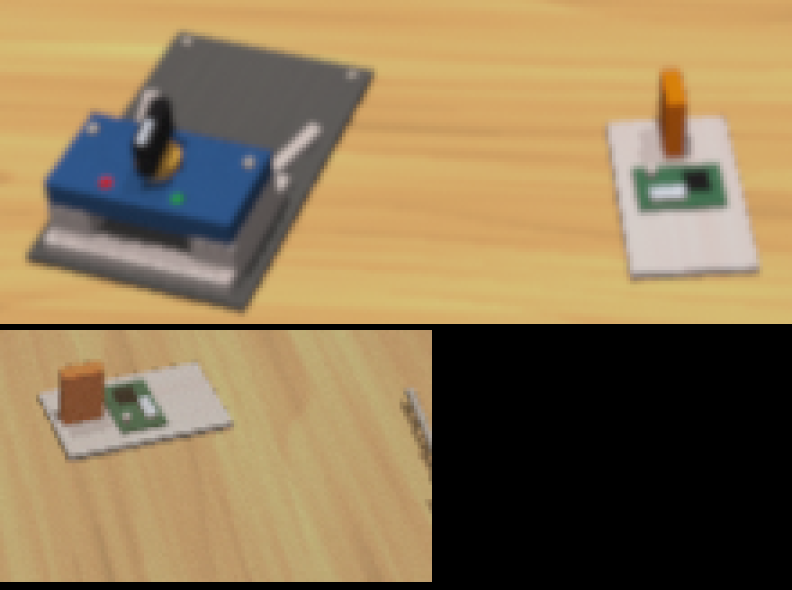

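The crop confirms it: one plate with an upright orange fin at its near-robot end (crop px (672,115)), and the jig is the dark one with a blue bridge, red dot (107,183) and green dot (178,198). I'll set out above the carrier.

{"api": "jog_arm", "payload": {
  "series": [
    {"offset": [3.1, -3.55, 0]},
    {"offset": [3.1, -3.55, 0]},
    {"offset": [3.1, -3.55, 0]},
    {"offset": [3.1, -3.55, 0]},
    {"offset": [3.1, -3.55, 0]},
    {"offset": [3.1, -3.55, 0]},
    {"offset": [3.1, -3.55, 0]},
    {"offset": [3.1, -3.55, 0]},
    {"offset": [3.1, -3.55, 0]},
    {"offset": [3.1, -3.55, 0]},
    {"offset": [3.1, -3.55, 0]},
    {"offset": [3.1, -3.55, 0]},
    {"offset": [3.1, -3.55, 0]},
    {"offset": [3.1, -3.55, 0]},
    {"offset": [3.1, -3.55, 0]},
    {"offset": [3.1, -3.55, 0]},
    {"offset": [3.1, -3.55, 0]},
    {"offset": [3.1, -3.55, 0], "roll": 7},
    {"offset": [0, 0, 0]},
    {"offset": [0, 0, 0]}
  ],
  "grip": 100
}}

```text
invalid input
```

{"api": "jog_arm", "payload": {
  "grip": 100,
  "series": [
    {"offset": [3.1, -3.55, 0], "roll": 0},
    {"offset": [3.1, -3.55, 0], "roll": 0},
    {"offset": [3.1, -3.55, 0], "roll": 0},
    {"offset": [3.1, -3.55, 0], "roll": 0},
    {"offset": [3.1, -3.55, 0], "roll": 0},
    {"offset": [3.1, -3.55, 0], "roll": 0},
    {"offset": [3.1, -3.55, 0], "roll": 0},
    {"offset": [3.1, -3.55, 0], "roll": 0},
    {"offset": [3.1, -3.55, 0], "roll": 0},
    {"offset": [3.1, -3.55, 0], "roll": 0},
    {"offset": [3.1, -3.55, 0], "roll": 0},
    {"offset": [3.1, -3.55, 0], "roll": 0},
    {"offset": [3.1, -3.55, 0], "roll": 0},
    {"offset": [3.1, -3.55, 0], "roll": 0},
    {"offset": [3.1, -3.55, 0], "roll": 0},
    {"offset": [3.1, -3.55, 0], "roll": 0},
    {"offset": [3.1, -3.55, 0], "roll": 0},
    {"offset": [3.1, -3.55, 0], "roll": 7},
    {"offset": [0, 0, 0], "roll": 0}
  ]
}}

```text
clock: 2.5
tcp_pos: [0.5444, 0.1199, 0.1979]
tcp_rot: [0.998, 0.063, 0.0, -0.003]
wrist_force: [-0.6, 0.0, 0.5]
grip_width: 0.0872
```

```bash
python3 - <<'E'
from h import *
import pickle
d=vision.get_image("wrist"); save(d,"w1.png"); pickle.dump(d,open("w1.pkl","wb"))
K,R,t=P(d); print("cam",-R.T@t,"fwd",R[2]); print(monitor.get_obs()["qpos"].round(2))
for w in ["carrier_grip"]:
  for r in spotter.search_frame(d,w)[:5]: print(w,np.round(r["at"],3),round(r["confidence"],2),proj(d,r["at"]).round())
# orange mask
h=cv2.cvtColor(d["img"],cv2.COLOR_RGB2HSV); m=cv2.inRange(h,(3,150,110),(16,255,255))
n,l,st,c=cv2.connectedComponentsWithStats(m)
for i in range(1,n):
  if st[i,4]>150: print(st[i],c[i])
E
```

```text
cam [0.62062292 0.1281277  0.38574033] fwd [-0.28460166 -0.0310123  -0.95814411]
[ 0.54  0.22 -0.91  1.66  0.17  1.35 -1.84]
carrier_grip [0.611 0.117 0.001] 0.84 [329. 130.]
carrier_grip [0.499 0.261 0.007] 0.83 [163. 232.]
carrier_grip [0.313 0.205 0.008] 0.78 [211. 404.]
[320 175  13  37 462] [325.92857143 192.48701299]
[141 280  16  31 388] [148.44845361 295.21391753]
[214 406  26  24 303] [226.33993399 417.47524752]
```

View pics/w1.png

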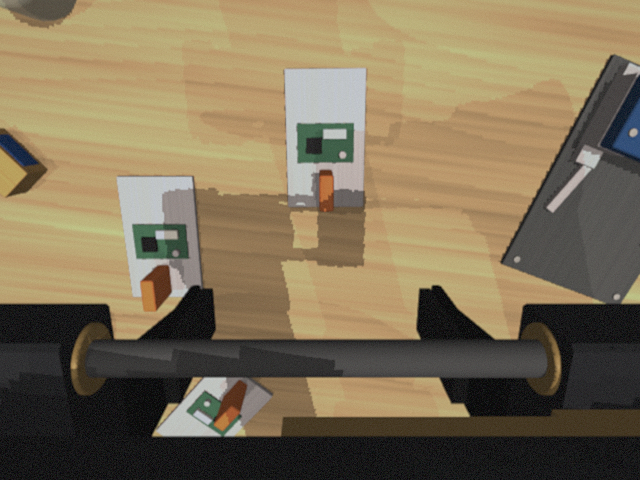

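Wrist view: the target plate has corners at about (285,69), (366,68), (363,207) and (288,208), with the fin at (326,192). The other two are look-alikes to its left, and the jig apron's corner is at (503,262).

```bash
python3 - <<'E'
from h import *
import pickle
d=pickle.load(open("w1.pkl","rb")); s=pickle.load(open("D1.pkl","rb"))["side"]
c=[ray(d,p,.006)[:2] for p in [(285,69),(366,68),(363.5,207),(288,208)]]; print(np.round(c,4))
f=(c[0]+c[1])/2; b=(c[2]+c[3])/2; v=f-b; L=np.linalg.norm(v); print("len",L,"w",np.linalg.norm(c[0]-c[1]),np.linalg.norm(c[2]-c[3]),"yaw",np.degrees(np.arctan2(v[1],v[0])))
print("grip from plate",f-v/L*.1, b+v/L*.02)
print("fin top z=.05 centre", ray(d,(326.3,205),.05))
# apron corners
print("jig apron", ray(d,(503,262),.006),ray(d,(617,303),.006), ray(d,(614,56),.006))
E
```

```text
[[0.6562 0.1608]
 [0.6655 0.0926]
 [0.5465 0.0757]
 [0.5367 0.1455]]
len 0.12034902093880853 w 0.06881823491377562 0.0704152100956575 yaw 7.689403741524258
grip from plate [0.56174256 0.11331922] [0.56139668 0.11327252]
fin top z=.05 centre [0.55287489 0.11243035 0.05      ]
jig apron [ 0.50995682 -0.06666291  0.006     ] [ 0.48211326 -0.1899717   0.006     ] [ 0.70071511 -0.1125362   0.006     ]
```

{"api": "jog_arm", "payload": {
  "grip": 100,
  "series": [
    {"offset": [1.6, 0.9, 4.0], "roll": -0.5},
    {"offset": [0, 0, 4.5], "roll": 0},
    {"offset": [0, 0, 4.5], "roll": 0},
    {"offset": [0, 0, 4.0], "roll": 0},
    {"offset": [0, 0, 1.2], "roll": 0},
    {"offset": [0, 0, 0], "roll": 0}
  ]
}}

```text
clock: 3.2
tcp_pos: [0.5595, 0.1033, 0.0149]
tcp_rot: [0.998, 0.063, -0.002, 0.001]
wrist_force: [0.8, -0.7, 0.6]
grip_width: 0.0868
```

{"api": "jog_arm", "payload": {
  "grip": 0,
  "series": [
    {"offset": [0, 0, 0], "roll": 0},
    {"offset": [0, 0, 0], "roll": 0},
    {"offset": [0, 0, 0], "roll": 0},
    {"offset": [0, 0, 0], "roll": 0},
    {"offset": [0, 0, 0], "roll": 0},
    {"offset": [0, 0, 0], "roll": 0}
  ]
}}

```text
clock: 3.8
tcp_pos: [0.5609, 0.1053, 0.0163]
tcp_rot: [0.998, 0.064, 0.0, 0.0]
wrist_force: [1.0, -0.0, 0.7]
grip_width: 0.047
```

{"api": "jog_arm", "payload": {
  "grip": 0,
  "series": [
    {"offset": [0.1, -0.8, 0], "roll": 0},
    {"offset": [0, 0, 0], "roll": 0},
    {"offset": [0, 0, 0], "roll": 0},
    {"offset": [0, 0, 0], "roll": 0},
    {"offset": [0, 0, 0], "roll": 0},
    {"offset": [0, 0, 0], "roll": 0},
    {"offset": [0, 0, 0], "roll": 0}
  ]
}}

```text
clock: 4.5
tcp_pos: [0.5607, 0.1133, 0.0159]
tcp_rot: [0.998, 0.064, -0.0, 0.0]
wrist_force: [-1.6, -0.5, -0.7]
grip_width: 0.0114
```

{"api": "jog_arm", "payload": {
  "grip": 0,
  "series": [
    {"offset": [0, 0, -1.5], "roll": 0},
    {"offset": [0, 0, -1.5], "roll": 0},
    {"offset": [-2.45, 3.5, 0], "roll": 0},
    {"offset": [-2.45, 3.5, 0], "roll": 0},
    {"offset": [-2.45, 3.5, 0], "roll": 0},
    {"offset": [-2.45, 3.5, 0], "roll": 0},
    {"offset": [-2.45, 3.5, 0], "roll": 0},
    {"offset": [-2.45, 3.5, 0], "roll": 0},
    {"offset": [0, 0, 0], "roll": 6.8},
    {"offset": [0, 0, 0], "roll": 6.8},
    {"offset": [0, 0, 0], "roll": 6.8},
    {"offset": [0, 0, 0], "roll": 0},
    {"offset": [0, 0, 0], "roll": 0},
    {"offset": [0, 0, 0], "roll": 0}
  ]
}}

```text
clock: 5.9
tcp_pos: [0.4421, -0.1136, 0.0465]
tcp_rot: [0.994, -0.113, 0.0, 0.0]
wrist_force: [-0.9, 0.1, -1.8]
grip_width: 0.0116
```

```bash
python3 - <<'E'
from h import *
import pickle
d=vision.get_image("wrist"); save(d,"w2.png"); pickle.dump(d,open("w2.pkl","wb"))
o=monitor.get_obs(); q=o["tcp_rot"]; print(o["tcp_pos"].round(4),q.round(4),"yaw",np.degrees(2*np.arctan2(q[1],q[0])),o["qpos"].round(2),o["grip_width"])
E
```

```text
[ 0.442  -0.1136  0.0464] [ 9.936e-01 -1.128e-01  1.000e-04  2.000e-04] yaw -12.953666470036271 [ 0.95  0.1  -0.78  2.07  0.08  1.01 -1.67] 0.011560192271308214
```

View pics/w2.png

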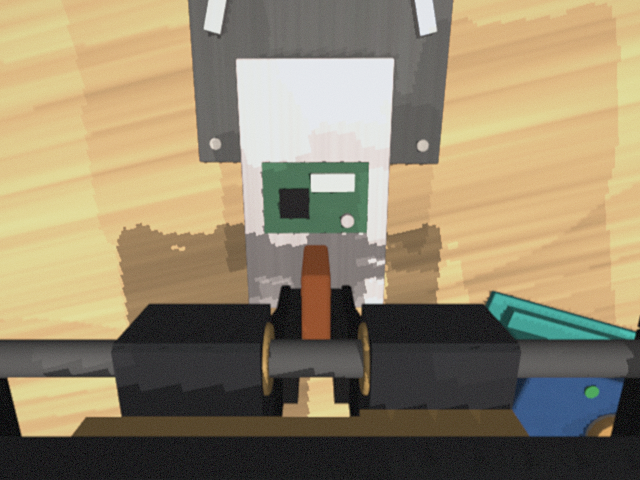

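Wrist view: the held plate's front edge runs from (237,58) to (394,58). The apron's near edge is (199,161)–(438,163), its sides reach (190,0) and (452,0), and the guide foot ends are at (213,33) and (427,34).

```bash
python3 - <<'E'
from h import *
import pickle
d=pickle.load(open("w2.pkl","rb")); r=lambda p,z:ray(d,p,z)[:2]
al,ar,bl,br=[r(p,.006) for p in [(199.5,161.5),(438.5,163.5),(190,1),(452,1)]]
print("apron",al,ar,"w",np.linalg.norm(al-ar))
for a,b in((al,bl),(ar,br),((al+ar)/2,(bl+br)/2)): v=b-a; print("yaw",np.degrees(np.arctan2(v[1],v[0])))
v=al-ar; print("yaw edge",np.degrees(np.arctan2(-v[0],v[1])))
gl,gr=[r(p,.012) for p in [(213,34),(427,35)]]; print("guide",np.linalg.norm(gl-gr))
fl,fr=[r(p,.0365) for p in [(237,58.5),(393.5,58.5)]]; v=fl-fr; print("plate front",fl,fr,np.linalg.norm(v),"yaw",np.degrees(np.arctan2(-v[0],v[1])))
y=np.radians(-13); ex=np.array([np.cos(y),np.sin(y)]); ey=np.array([-ex[1],ex[0]])
O=(al+ar)/2+.11*ex; print("O",O)
for n,p in [("front",(fl+fr)/2),("tcp",np.array(monitor.get_obs()["tcp_pos"][:2])),("guide",(gl+gr)/2),("bmid",(bl+br)/2)]: print(n,ex@(p-O)*1e3,ey@(p-O)*1e3)
E
```

```text
apron [ 0.50846068 -0.06532443] [ 0.47829409 -0.19171061] w 0.12993648295182855
yaw -14.092950350546843
yaw -12.900509358240443
yaw -13.492399266641055
yaw edge -13.424515116292678
guide 0.10419775293093292
plate front [ 0.54864525 -0.10372831] [ 0.53324506 -0.17081724] 0.06883378364660196 yaw -12.928216325635166
O [ 0.60055809 -0.15326213]
front -61.68189029173352 2.1695564033402617
tcp -163.4665023325868 3.0031254241870213
guide -47.82878329805298 -0.18133148629021975
bmid -31.880023254150743 -0.6713787055478843
```

{"api": "jog_arm", "payload": {
  "grip": 0,
  "series": [
    {"offset": [0, 0.25, 1.2], "roll": 0.4},
    {"offset": [0, 0, 1.15], "roll": 0},
    {"offset": [0, 0, 0], "roll": 0},
    {"offset": [1.5, 0, 0], "roll": 0},
    {"offset": [1.5, 0, 0], "roll": 0},
    {"offset": [1.5, 0, 0], "roll": 0},
    {"offset": [0.5, 0, 0], "roll": 0},
    {"offset": [0, 0, 0], "roll": 0},
    {"offset": [0, 0, 0], "roll": 0}
  ]
}}

```text
clock: 6.85
tcp_pos: [0.4889, -0.1274, 0.0221]
tcp_rot: [0.993, -0.117, -0.001, -0.0]
wrist_force: [-0.1, 0.5, -2.5]
grip_width: 0.0114
```

```bash
python3 - <<'E'
from h import *
import pickle
d=vision.get_image("wrist"); save(d,"w3.png"); pickle.dump(d,open("w3.pkl","wb"))
o=monitor.get_obs(); q=o["tcp_rot"]; print(o["tcp_pos"].round(4),q.round(4),"yaw",np.degrees(2*np.arctan2(q[1],q[0])),o["wrist_force"],o["grip_width"])
E
```

```text
[ 0.4888 -0.1275  0.0222] [ 9.931e-01 -1.171e-01 -7.000e-04  1.000e-04] yaw -13.446565596230327 [ 0.41209666 -0.00268076 -1.36845519] 0.011690502717909505
```

View pics/w3.png

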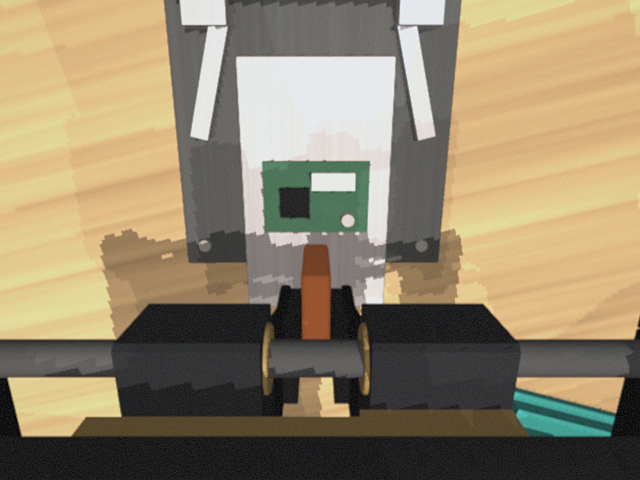

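Wrist view: the plate's front edge (237–395, row 57) lies between the guides. The slot's centre line is at column 313.5 and the plate's is at about 316, so the plate is about 1.2 mm too far right. I'll correct that and slide in.

{"api": "jog_arm", "payload": {
  "grip": 0,
  "series": [
    {"offset": [0, -0.12, 0], "roll": 0},
    {"offset": [1.0, 0, 0], "roll": 0},
    {"offset": [1.2, 0, 0], "roll": 0},
    {"offset": [1.2, 0, 0], "roll": 0},
    {"offset": [1.2, 0, 0], "roll": 0},
    {"offset": [0, 0, 0], "roll": 0}
  ]
}}

```text
clock: 7.5
tcp_pos: [0.5371, -0.1376, 0.0226]
tcp_rot: [0.993, -0.117, 0.001, -0.0]
wrist_force: [-0.2, 0.6, -1.1]
grip_width: 0.0115
```

{"api": "jog_arm", "payload": {
  "grip": 0,
  "series": [
    {"offset": [1.2, 0, 0], "roll": 0},
    {"offset": [1.2, 0, 0], "roll": 0},
    {"offset": [0.6, 0, 0], "roll": 0},
    {"offset": [0.4, 0, 0], "roll": 0},
    {"offset": [0, 0, 0], "roll": 0},
    {"offset": [0, 0, 0], "roll": 0}
  ]
}}

```text
clock: 8.1
tcp_pos: [0.5677, -0.1451, 0.0224]
tcp_rot: [0.993, -0.117, -0.0, 0.0]
wrist_force: [0.5, 0.1, -1.7]
grip_width: 0.0117
```

```bash
python3 - <<'E'
from h import *
o=monitor.get_obs(); q=o["tcp_rot"]; print(o["tcp_pos"].round(4),"yaw",np.degrees(2*np.arctan2(q[1],q[0])),o["wrist_force"],o["grip_width"])
E
```

```text
[ 0.5677 -0.1451  0.0224] yaw -13.45439996534179 [ 0.50117222  0.13840405 -1.70440987] 0.011706983620466979
```

{"api": "jog_arm", "payload": {
  "grip": 0,
  "series": [
    {"offset": [0.2, 0, 0], "roll": 0},
    {"offset": [0.1, 0, 0], "roll": 0},
    {"offset": [0, 0, 0], "roll": 0},
    {"offset": [0, 0, 0], "roll": 0}
  ]
}}

```text
clock: 8.5
tcp_pos: [0.5685, -0.1454, 0.0221]
tcp_rot: [0.993, -0.117, -0.002, 0.0]
wrist_force: [-6.3, 1.0, 0.8]
grip_width: 0.0115
```

{"api": "jog_arm", "payload": {
  "grip": 0,
  "series": [
    {"offset": [0.15, 0, 0.05], "roll": 0},
    {"offset": [0, 0, 0], "roll": 0},
    {"offset": [0, 0, 0], "roll": 0}
  ]
}}

```text
clock: 8.8
tcp_pos: [0.5685, -0.1454, 0.0221]
tcp_rot: [0.993, -0.117, -0.004, 0.0]
wrist_force: [-11.2, 3.3, 8.3]
grip_width: 0.0115
```

{"api": "jog_arm", "payload": {
  "grip": 100,
  "series": [
    {"offset": [0, 0, 0], "roll": 0},
    {"offset": [0, 0, 0], "roll": 0},
    {"offset": [0, 0, 0], "roll": 0},
    {"offset": [0, 0, 0], "roll": 0},
    {"offset": [0, 0, 0], "roll": 0},
    {"offset": [0, 0, 0], "roll": 0},
    {"offset": [0, 0, -4], "roll": 0},
    {"offset": [0, 0, -4], "roll": 0},
    {"offset": [0, 0, -4], "roll": 0},
    {"offset": [0, 0, -3], "roll": 0},
    {"offset": [0, 0, 0], "roll": 0},
    {"offset": [0, 0, 0], "roll": 0},
    {"offset": [0, 0, 0], "roll": 0}
  ]
}}

```text
clock: 10.1
tcp_pos: [0.5713, -0.1462, 0.1706]
tcp_rot: [0.993, -0.117, -0.001, -0.0]
wrist_force: [-0.2, 0.1, 0.5]
grip_width: 0.0865
```

```bash
python3 - <<'E'
from h import *
import pickle
d=vision.get_image("wrist"); save(d,"w4.png"); pickle.dump(d,open("w4.pkl","wb"))
o=monitor.get_obs(); q=o["tcp_rot"]; print(o["clock"],o["tcp_pos"].round(4),q.round(4),"yaw",np.degrees(2*np.arctan2(q[1],q[0])),o["qpos"].round(2),o["grip_width"])
for r in spotter.search_frame(d,"screw_grip")[:5]: print(np.round(r["at"],3),round(r["confidence"],2),proj(d,r["at"]).round())
E
```

```text
10.15 [ 0.5712 -0.1462  0.1703] [ 9.931e-01 -1.172e-01 -1.400e-03 -2.000e-04] yaw -13.464659564099955 [ 0.84  0.29 -0.76  1.62  0.21  1.31 -1.75] 0.08661889835332492
[ 0.648 -0.163  0.082] 0.81 [311. 114.]
```

View pics/w4.png

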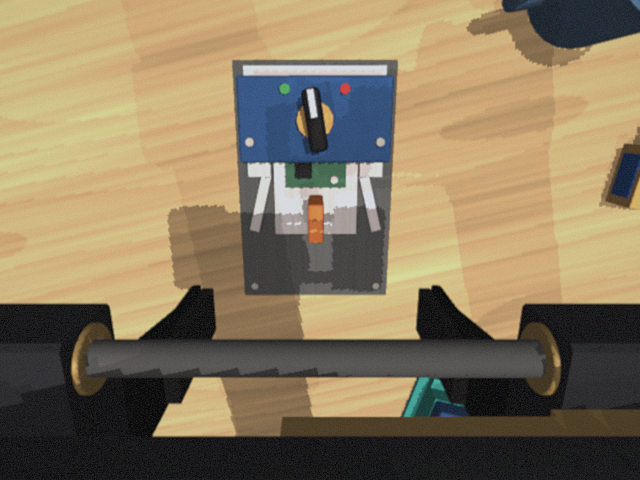

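Wrist view: the plate is in the slot (back edge at row 234, fin at (316,220)). The wing runs (311,89)–(319,151) with its white line at the far end. The red dot is at (345,88) and the green dot at (285,89).

```bash
python3 - <<'E'
from h import *
import pickle
d=pickle.load(open("w4.pkl","rb")); r=lambda p,z:ray(d,p,z)[:2]
al,ar,bl,br=[r(p,.006) for p in [(245.5,294.5),(386,294.5),(233,61),(397,61)]]
a=(al+ar)/2;b=(bl+br)/2;v=b-a; L=np.linalg.norm(v); ex=v/L; ey=np.array([-ex[1],ex[0]]); O=a+ex*.11
v2=al-ar
print("jig len",L,"yaw",np.degrees(np.arctan2(v[1],v[0])),np.degrees(np.arctan2(-v2[0],v2[1])),"O",O)
J=lambda p:np.round(np.array([ex@(p-O),ey@(p-O)])*1e3,1)
for n,p,z in [("back L",(276,234.5),.012),("back R",(357,233.5),.012),("red",(345.5,88.5),.05),("green",(285,89),.05),("washer",(314.5,120),.051),("fin top",(316,204),.056)]: print(n,J(r(p,z)))
w=cv2.cvtColor(d["img"],cv2.COLOR_RGB2HSV)
# wing top outline: dark or white pixels within ROI above bridge
roi=np.zeros(w.shape[:2],np.uint8); roi[80:158,295:335]=1
g=d["img"].max(2); m=((g<50)|((w[...,1]<60)&(g>120)))&(roi>0); m=m.astype(np.uint8)
n,l,st,c=cv2.connectedComponentsWithStats(m); i=1+st[1:,4].argmax(); print(st[i]); pts=np.argwhere(l==i)[:,::-1].astype(np.float32)
print(cv2.minAreaRect(pts)); mw=((w[...,1]<60)&(g>120)&(roi>0)); pw=np.argwhere(mw)[:,::-1]; print("white",pw.min(0),pw.max(0),pw.mean(0))
P1=r(pw.mean(0),.084); C=r((314.5,120),.051); print("white ctr jig",J(P1),"axis",C,J(C))
A=O+ex*.045; print("axis by jig",A, "angle from white-axis",np.degrees(np.arctan2(*(J(P1)-np.array([45,0]))[::-1])))
cp=cv2.fitLine(pw.astype(np.float32),2,0,.01,.01).ravel(); q1=r((cp[2]-cp[0]*10,cp[3]-cp[1]*10),.084);q2=r((cp[2]+cp[0]*10,cp[3]+cp[1]*10),.084); u=q2-q1; print("line yaw jig", np.degrees(np.arctan2(ey@u,ex@u)))
save(d,"w4c.png",(225,50,405,200),4)
E
```

```text
jig len 0.19891816961040096 yaw -13.309730961102746 -13.52112442249801 O [ 0.60004193 -0.1543053 ]
back L [-50.6  34.3]
back R [-50.  -35.9]
red [ 66.  -21.2]
green [65.8 21.1]
washer [44.9  0.5]
fin top [-14.8  -0.4]
[302  88  25  65 988]
((313.9889831542969, 119.92665100097656), (64.03363037109375, 17.80085563659668), 81.46923065185547)
white [306  88] [333 132] [312.09734513 103.0619469 ]
white ctr jig [55.4  2. ] axis [ 0.64387684 -0.16413535] [44.9  0.5]
axis by jig [ 0.64383322 -0.16466498] angle from white-axis 10.88552705465874
line yaw jig -165.5021183974548
```

View pics/w4c.png

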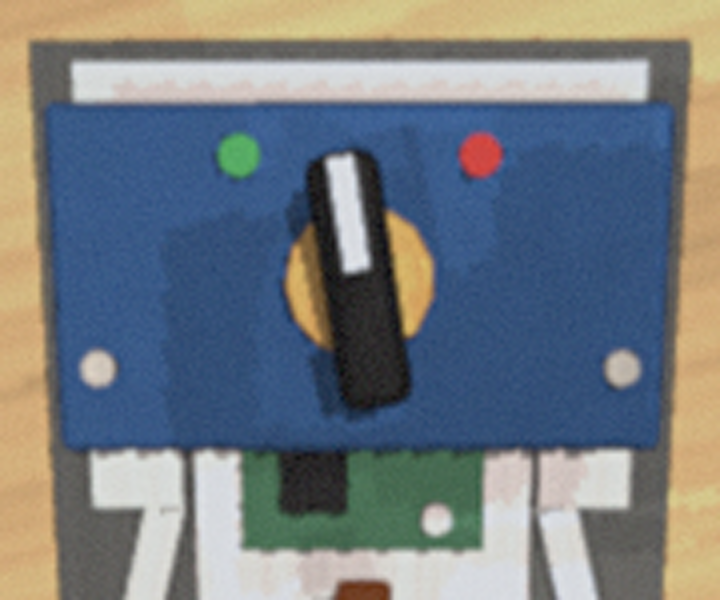

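{"api": "jog_arm", "payload": {
  "grip": 45,
  "series": [
    {"offset": [3.75, 0.05, 0], "roll": 0},
    {"offset": [3.75, 0.05, 0], "roll": 0},
    {"offset": [0, 0, 0], "roll": -8.5},
    {"offset": [0, 0, 0], "roll": -8.5},
    {"offset": [0, 0, 0], "roll": -8.5},
    {"offset": [0, 0, 0], "roll": -8.5},
    {"offset": [0, 0, 0], "roll": -8.5},
    {"offset": [0, 0, 0], "roll": -8.5},
    {"offset": [0, 0, 0], "roll": -8.5},
    {"offset": [0, 0, 0], "roll": -8.5},
    {"offset": [0, 0, 0], "roll": -8.5},
    {"offset": [0, 0, 0], "roll": -8.5},
    {"offset": [0, 0, 0], "roll": -8.5},
    {"offset": [0, 0, 0], "roll": -8.5},
    {"offset": [0, 0, 0], "roll": -8.5},
    {"offset": [0, 0, 0], "roll": -8.5},
    {"offset": [0, 0, 0], "roll": -8.5},
    {"offset": [0, 0, 0], "roll": -8.5},
    {"offset": [0, 0, 0], "roll": -8.5},
    {"offset": [0, 0, 0], "roll": -8.5}
  ]
}}

```text
clock: 12.2
tcp_pos: [0.6445, -0.1646, 0.1707]
tcp_rot: [0.343, 0.939, -0.0, -0.001]
wrist_force: [0.1, 0.4, -0.4]
grip_width: 0.0392
```

{"api": "jog_arm", "payload": {
  "grip": 45,
  "series": [
    {"offset": [0, 0, 0], "roll": -8.5},
    {"offset": [0, 0, 0], "roll": -8.5},
    {"offset": [0, 0, 0], "roll": -8.5},
    {"offset": [0, 0, 0], "roll": -8.5},
    {"offset": [0, 0, 0], "roll": -1.8},
    {"offset": [0, 0, 0], "roll": 0},
    {"offset": [0, 0, 0], "roll": 0},
    {"offset": [0, 0, 0], "roll": 0}
  ]
}}

```text
clock: 13.0
tcp_pos: [0.6448, -0.1647, 0.1716]
tcp_rot: [0.041, 0.999, -0.0, -0.0]
wrist_force: [-0.7, 0.4, -0.1]
grip_width: 0.0393
```

```bash
python3 - <<'E'
from h import *
o=monitor.get_obs(); q=o["tcp_rot"]; y=2*np.arctan2(q[1],q[0]); print(o["clock"],o["tcp_pos"].round(4),q.round(4),"yaw",np.degrees(y),o["qpos"].round(2),o["grip_width"])
d=np.array([.6438,-.1645])-o["tcp_pos"][:2]; print("tool dx,dy cm",100*(d@[np.cos(y),np.sin(y)]),100*(d@[np.sin(y),-np.cos(y)]))
E
```

```text
13.0 [ 0.6448 -0.1647  0.1716] [ 4.100e-02  9.992e-01 -0.000e+00 -4.000e-04] yaw 175.29881120303457 [ 1.04  0.73 -1.31  1.41  0.7   1.52  1.25] 0.03931623008750555
tool dx,dy cm 0.1033741956440137 0.012522813582859362
```

{"api": "jog_arm", "payload": {
  "grip": 45,
  "series": [
    {"offset": [0.1, 0, 3.5], "roll": 0},
    {"offset": [0, 0, 3.5], "roll": 0},
    {"offset": [0, 0, 3.0], "roll": 0},
    {"offset": [0, 0, 1.4], "roll": 0},
    {"offset": [0, 0, 0], "roll": 0},
    {"offset": [0, 0, 0], "roll": 0}
  ]
}}

```text
clock: 13.6
tcp_pos: [0.6448, -0.1644, 0.0593]
tcp_rot: [0.041, 0.999, 0.0, 0.001]
wrist_force: [0.5, 0.6, 0.1]
grip_width: 0.039
```

{"api": "jog_arm", "payload": {
  "grip": 0,
  "series": [
    {"offset": [0, 0, 0], "roll": 0},
    {"offset": [0, 0, 0], "roll": 0},
    {"offset": [0, 0, 0], "roll": 0},
    {"offset": [0, 0, 0], "roll": 0},
    {"offset": [0, 0, 0], "roll": 0},
    {"offset": [0, 0, 0], "roll": 0}
  ]
}}

```text
clock: 14.2
tcp_pos: [0.6444, -0.1634, 0.0586]
tcp_rot: [0.04, 0.999, 0.001, 0.0]
wrist_force: [1.2, 3.2, 2.7]
grip_width: 0.0097
```

```bash
cat > st.py <<'E'
from h import *
o=monitor.get_obs(); q=o["tcp_rot"]; y=2*np.arctan2(q[1],q[0]); print(o["clock"],o["tcp_pos"].round(4),q.round(4),"yaw",np.degrees(y),"q",o["qpos"].round(2),o["grip_width"],"F",o["wrist_force"].round(1),"M",o["torque"].round(2))
E
python3 st.py
```

```text
14.2 [ 0.6444 -0.1634  0.0586] [4.020e-02 9.992e-01 6.000e-04 4.000e-04] yaw 175.39458592649171 q [ 1.03  0.82 -1.24  1.54  0.78  1.35  1.2 ] 0.009735860541233559 F [1.2 3.2 2.7] M [ 0.74 -0.26  0.04]
```

{"api": "jog_arm", "payload": {
  "grip": 0,
  "series": [
    {"offset": [0, 0, 0], "roll": 0},
    {"offset": [0, 0, 0], "roll": 0},
    {"offset": [0, 0, 0], "roll": 5},
    {"offset": [0, 0, 0], "roll": 5},
    {"offset": [0, 0, 0], "roll": 5},
    {"offset": [0, 0, 0], "roll": 5},
    {"offset": [0, 0, 0], "roll": 0},
    {"offset": [0, 0, 0], "roll": 0}
  ]
}}

```text
clock: 15.0
tcp_pos: [0.6447, -0.1649, 0.0599]
tcp_rot: [0.213, 0.977, -0.0, 0.001]
wrist_force: [-1.4, 3.3, 8.8]
grip_width: 0.0016
```

```bash
python3 st.py
```

```text
15.0 [ 0.6447 -0.1649  0.0599] [ 2.133e-01  9.770e-01 -4.000e-04  8.000e-04] yaw 155.36934136546267 q [ 1.    0.77 -1.18  1.54  0.73  1.33  0.88] 0.0016409681325860134 F [-1.4  3.3  8.8] M [ 0.81  0.09 -0.03]
```

```bash
python3 - <<'E'
from h import *
d=vision.get_image("side"); e=vision.get_image("scene")
a=cv2.resize(d["img"][240:340,315:435,::-1],None,fx=3.3,fy=3.3,interpolation=2); b=cv2.resize(e["img"][240:340,180:300,::-1],None,fx=3.3,fy=3.3,interpolation=2)
cv2.imwrite("pics/s5.png",np.hstack([a,b]))
for p in [(.6447,-.1649,.06),(.6438,-.1645,.084)]: print(proj(d,p),(proj(d,p)-[315,240])*3.3,(proj(e,p)-[180,240])*3.3+[396,0])
E
```

```text
[398.72383414 289.27434349] [276.28865265 162.60533352] [533.28684045 169.01516878]
[399.71507176 281.02461481] [279.55973681 135.38122887] [529.13098991 137.79588594]
```

View pics/s5.png

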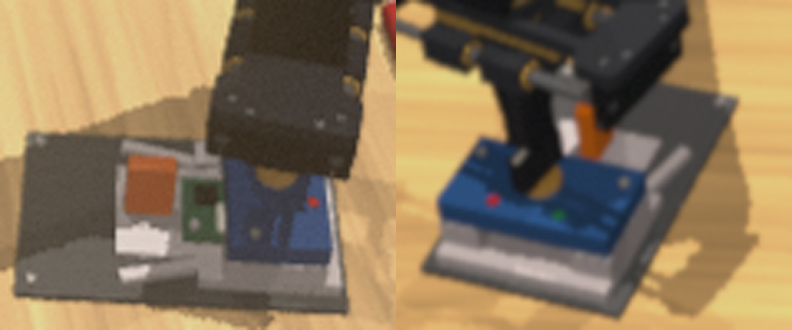

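The side view is mostly hidden by the gripper. In the scene view the wing's white line is at crop (520,157), near a finger. The 1.6 mm opening says the wing isn't held properly, so I'll check the wing's angle numerically.

```bash
python3 - <<'E'
from h import *
e=vision.get_image("scene"); w=vision.get_image("wrist")
y=np.radians(-13.4)
for a in [8.7,-11.3,-45,30]:
    t=y+np.radians(a); print(a,[proj(e,(.6438+r*np.cos(t),-.1645+r*np.sin(t),.084)).round(1) for r in (0,10e-3,20e-3)], [proj(w,(.6438+r*np.cos(t),-.1645+r*np.sin(t),.084)).round(0) for r in (-.02,.02)])
hsv=cv2.cvtColor(e["img"],cv2.COLOR_RGB2HSV); g=e["img"].max(2)
m=((hsv[...,1]<70)&(g>110)); yy,xx=np.nonzero(m[275:300,205:232]); print(sorted(zip(xx+205,yy+275)))
a=cv2.resize(w["img"][200:480,120:520,::-1],None,fx=1,fy=1); b=cv2.resize(e["img"][262:302,198:244,::-1],None,fx=8,fy=8,interpolation=2)
c=np.zeros((330,790,3),np.uint8); c[:280,:400]=a; c[:320,410:778]=b; cv2.imwrite("pics/s6.png",c)
E
python3 st.py
```

```text
8.7 [array([220.3, 281.8]), array([218.8, 285.3]), array([217.2, 288.9])] [array([302., 267.]), array([334., 347.])]
-11.3 [array([220.3, 281.8]), array([217.2, 284.9]), array([213.9, 288.1])] [array([319., 265.]), array([318., 349.])]
-45 [array([220.3, 281.8]), array([215.4, 283.4]), array([210.3, 285.1])] [array([345., 272.]), array([293., 342.])]
30 [array([220.3, 281.8]), array([220.8, 285.2]), array([221.2, 288.7])] [array([287., 276.]), array([348., 339.])]
[(np.int64(205), np.int64(282)), (np.int64(210), np.int64(282)), (np.int64(229), np.int64(276)), (np.int64(229), np.int64(277)), (np.int64(229), np.int64(278)), (np.int64(229), np.int64(279)), (np.int64(230), np.int64(275)), (np.int64(230), np.int64(276)), (np.int64(230), np.int64(277)), (np.int64(230), np.int64(278)), (np.int64(230), np.int64(279)), (np.int64(230), np.int64(280)), (np.int64(230), np.int64(281)), (np.int64(230), np.int64(282)), (np.int64(230), np.int64(283)), (np.int64(230), np.int64(284)), (np.int64(230), np.int64(285)), (np.int64(231), np.int64(275)), (np.int64(231), np.int64(276)), (np.int64(231), np.int64(277)), (np.int64(231), np.int64(278)), (np.int64(231), np.int64(279)), (np.int64(231), np.int64(280)), (np.int64(231), np.int64(281)), (np.int64(231), np.int64(282)), (np.int64(231), np.int64(283)), (np.int64(231), np.int64(284)), (np.int64(231), np.int64(285)), (np.int64(231), np.int64(286))]
15.2 [ 0.6448 -0.1648  0.0599] [ 2.132e-01  9.770e-01 -3.000e-04  1.000e-03] yaw 155.38379071842482 q [ 1.    0.77 -1.18  1.54  0.73  1.32  0.88] 0.0005878126104885901 F [-0.6  1.2  7.9] M [0.6  0.12 0.06]
```

View pics/s6.png

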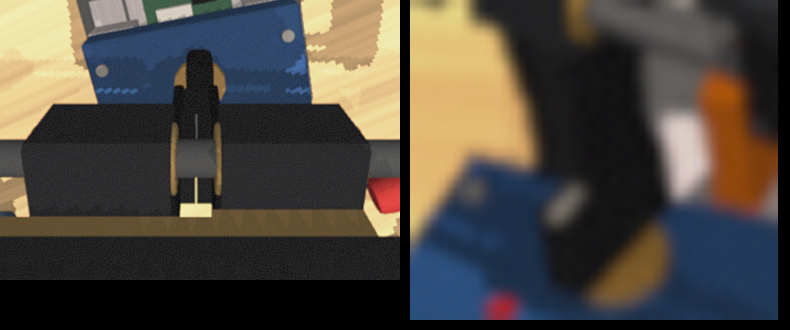

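The wrist view shows the wing end at full-frame (319,262), which matches the prediction for -11.3° (it was at +8.7°). The fingers straddle the wing and its white line shows between them, so the wing did turn with the tool. The opening reading of about 1 mm disagrees with that. I'll turn on towards the seat and watch the moment.

{"api": "jog_arm", "payload": {
  "grip": 0,
  "series": [
    {"offset": [0, 0, 0], "roll": 5},
    {"offset": [0, 0, 0], "roll": 5},
    {"offset": [0, 0, 0], "roll": 5},
    {"offset": [0, 0, 0], "roll": 5},
    {"offset": [0, 0, 0], "roll": 5},
    {"offset": [0, 0, 0], "roll": 4},
    {"offset": [0, 0, 0], "roll": 0},
    {"offset": [0, 0, 0], "roll": 0}
  ]
}}

```text
clock: 16.0
tcp_pos: [0.645, -0.1662, 0.0599]
tcp_rot: [0.451, 0.892, -0.001, 0.002]
wrist_force: [-0.6, 0.4, 7.8]
grip_width: 0.0003
```

```bash
python3 st.py
```

```text
16.0 [ 0.645  -0.1662  0.0599] [ 0.4514  0.8923 -0.0009  0.0016] yaw 126.32793853793565 q [ 0.96  0.72 -1.09  1.54  0.65  1.29  0.42] 0.00029463062761492774 F [-0.6  0.4  7.8] M [ 0.19  0.09 -0.02]
```

```bash
python3 - <<'E'
from h import *
import pickle
w=vision.get_image("wrist"); pickle.dump(w,open("w7.pkl","wb"))
old=cv2.imread("pics/s6.png")[:280,:400]; new=w["img"][200:480,120:520,::-1]
for im in (old,new):
    g=im.max(2)
    for r in range(44,150,8):
        x=np.nonzero(g[r,150:250]<45)[0]+150; print(r,(x.min(),x.max()) if len(x) else None,end=" ")
    print()
y=np.radians(-13.4)
for a in [-11.3,-40,-45]:
    t=y+np.radians(a); print(a,[proj(w,(.6438+r*np.cos(t),-.1645+r*np.sin(t),.084)).round(0)-[120,200] for r in (-.02,.02)])
cv2.imwrite("pics/s7.png",np.hstack([cv2.resize(x[30:240,100:300],None,fx=1.9,fy=1.9,interpolation=2) for x in (old,new)]))
E
```

```text
44 None 52 (np.int64(189), np.int64(209)) 60 (np.int64(187), np.int64(211)) 68 (np.int64(187), np.int64(212)) 76 (np.int64(187), np.int64(212)) 84 (np.int64(187), np.int64(212)) 92 (np.int64(174), np.int64(217)) 100 (np.int64(173), np.int64(218)) 108 (np.int64(150), np.int64(249)) 116 (np.int64(150), np.int64(249)) 124 (np.int64(150), np.int64(249)) 132 (np.int64(150), np.int64(249)) 140 (np.int64(150), np.int64(249)) 148 (np.int64(150), np.int64(249)) 
44 None 52 (np.int64(178), np.int64(194)) 60 (np.int64(172), np.int64(199)) 68 (np.int64(171), np.int64(204)) 76 (np.int64(171), np.int64(208)) 84 (np.int64(175), np.int64(214)) 92 (np.int64(174), np.int64(218)) 100 (np.int64(173), np.int64(224)) 108 (np.int64(150), np.int64(249)) 116 (np.int64(150), np.int64(249)) 124 (np.int64(150), np.int64(249)) 132 (np.int64(150), np.int64(249)) 140 (np.int64(150), np.int64(249)) 148 (np.int64(153), np.int64(249)) 
-11.3 [array([177.,  66.]), array([222., 140.])]
-40 [array([200.,  61.]), array([201., 145.])]
-45 [array([205.,  61.]), array([197., 145.])]
```

View pics/s7.png

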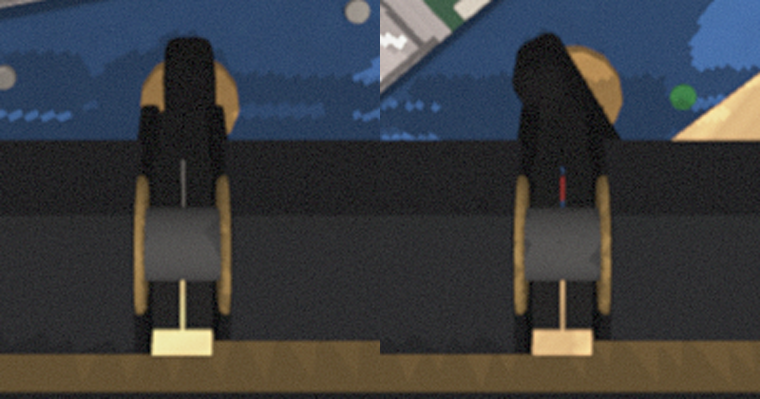

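The side-by-side shows that the fingers are in fact shut. The gap shows the red dot, and the wing points up-left at about -22°, so the wing slipped and isn't held. I'll open, lift and re-measure the wing.

{"api": "jog_arm", "payload": {
  "grip": 60,
  "series": [
    {"offset": [0, 0, 0], "roll": 0},
    {"offset": [0, 0, 0], "roll": 0},
    {"offset": [0, 0, 0], "roll": 0},
    {"offset": [0, 0, 0], "roll": 0},
    {"offset": [0, 0, 0], "roll": 0},
    {"offset": [0, 0, -4], "roll": 0},
    {"offset": [0, 0, -4], "roll": 0},
    {"offset": [0, 0, -3], "roll": 0},
    {"offset": [-3.5, 0, 0], "roll": 0},
    {"offset": [-3.5, 0, 0], "roll": 0},
    {"offset": [0, 0, 0], "roll": 0},
    {"offset": [0, 0, 0], "roll": 0},
    {"offset": [0, 0, 0], "roll": 0}
  ]
}}

```text
clock: 17.35
tcp_pos: [0.6848, -0.2205, 0.1676]
tcp_rot: [0.451, 0.893, -0.0, -0.001]
wrist_force: [0.4, -0.1, 0.5]
grip_width: 0.0522
```

```bash
python3 st.py; python3 - <<'E'
from h import *
import pickle
w=vision.get_image("wrist"); s=vision.get_image("scene"); e=vision.get_image("side"); pickle.dump((w,s,e),open("w8.pkl","wb"))
p=proj(w,(.6438,-.1645,.07)); print(p)
for n,d in (("w",w),("s",s),("e",e)):
  for t in ("screw_grip",):
    for r in spotter.search_frame(d,t)[:3]: print(n,t,np.round(r["at"],3),round(r["confidence"],2),proj(d,r["at"]).round())
x,y=p.astype(int); x0=max(0,min(x-70,500)); y0=max(0,y-70)
A=cv2.resize(w["img"][y0:y0+140,x0:x0+140,::-1],(420,420),interpolation=2); print("wrist crop",x0,y0,"x3")
B=cv2.resize(s["img"][265:335,180:250,::-1],(350,350),interpolation=2)
C=np.zeros((420,790,3),np.uint8); C[:,:420]=A; C[:350,430:780]=B; cv2.imwrite("pics/s8.png",C)
E
```

```text
17.35 [ 0.6848 -0.2205  0.1676] [ 4.509e-01  8.926e-01 -4.000e-04 -6.000e-04] yaw 126.40239990445987 q [ 0.92  0.73 -1.1   1.26  0.63  1.51  0.55] 0.052158188093935194 F [ 0.4 -0.1  0.5] M [ 0.   -0.07 -0.04]
[319.33732525 132.88110369]
w screw_grip [ 0.648 -0.161  0.083] 0.79 [328. 134.]
s screw_grip [ 0.33  -0.247  0.074] 0.77 [215. 195.]
s screw_grip [ 0.654 -0.16   0.074] 0.75 [222. 289.]
e screw_grip [ 0.644 -0.169  0.074] 0.69 [400. 286.]
e screw_grip [ 0.325 -0.251  0.079] 0.57 [234. 344.]
wrist crop 249 62 x3
```

View pics/s8.png

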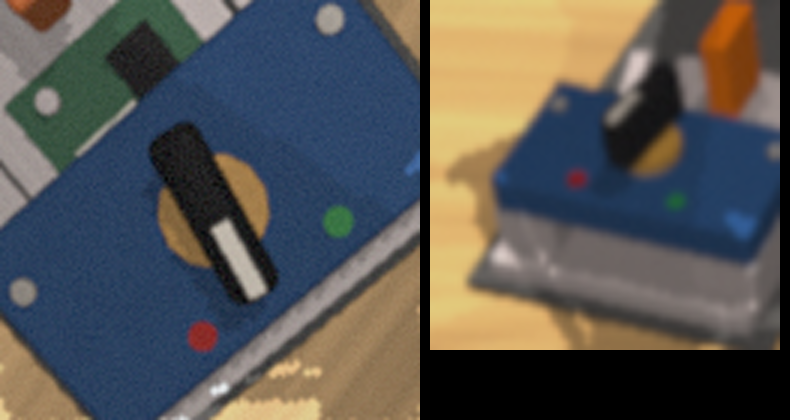

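Wrist and scene views show the wing intact on its axis (crop (213,212), full (320,133), as predicted), with the white end towards crop (253,292). I'm out of views, so I'll check numerically how low the fingertips really reach and what the wing's angle is now.

```bash
python3 - <<'E'
from h import *
import pickle
w,s,e=pickle.load(open("w8.pkl","rb"))
r=lambda p,z:ray(w,(249+p[0]/3,62+p[1]/3),z)[:2]
for a,b in [((172,140),(258,285)),((222,222),(251,295))]:
    v=r(b,.084)-r(a,.084); print("wing jig angle",np.degrees(np.arctan2(v[1],v[0]))+13.4,"mid",(r(a,.084)+r(b,.084))/2,np.linalg.norm(v))
y=np.radians(126.4); ty=np.array([np.sin(y),-np.cos(y)]); T=np.array([.6848,-.2205])
for n,d in(("scene",s),("side",e)):
  for o in (-.031,.031):
    p=T+ty*o; out=[]
    for z in np.arange(.155,.225,.005):
        u,v=proj(d,(*p,z)).round().astype(int); out.append((int(z*1000),int(d["img"][v,u].max()) if 0<=v<480 and 0<=u<640 else None))
    print(n,o,out)
E
```

```text
wing jig angle -8.574085082846961 mid [ 0.64436691 -0.16374629] 0.03481768815193421
wing jig angle -17.695729848610313 mid [ 0.65351885 -0.16858303] 0.01648634032548911
scene -0.031 [(155, 226), (160, 226), (165, 226), (170, 191), (175, 52), (180, 27), (185, 52), (190, 41), (195, 22), (200, 21), (205, 32), (210, 35), (215, 51), (220, 77), (225, 63)]
scene 0.031 [(155, 227), (160, 226), (165, 225), (170, 226), (175, 227), (180, 227), (185, 225), (190, 126), (195, 23), (200, 19), (205, 20), (210, 19), (215, 19), (220, 20), (225, 19)]
side -0.031 [(155, 212), (160, 213), (165, 212), (170, 212), (175, 211), (180, 209), (185, 211), (190, 69), (195, 51), (200, 53), (205, 54), (210, 49), (215, 58), (220, 56), (225, 51)]
side 0.031 [(155, 191), (160, 185), (165, 175), (170, 199), (175, 177), (180, 52), (185, 81), (190, 77), (195, 51), (200, 53), (205, 57), (210, 55), (215, 58), (220, 57), (225, 55)]
```

The visible tips end about 20 mm above the reported TCP at this opening, so the fingers only caught the top of the wing. I'll check the tips at about 12 mm opening before going lower.

{"api": "jog_arm", "payload": {
  "grip": 14,
  "series": [
    {"offset": [0, 0, 0], "roll": 0},
    {"offset": [0, 0, 0], "roll": 0},
    {"offset": [0, 0, 0], "roll": 0},
    {"offset": [0, 0, 0], "roll": 0},
    {"offset": [0, 0, 0], "roll": 0},
    {"offset": [0, 0, 0], "roll": 0},
    {"offset": [0, 0, 0], "roll": 0},
    {"offset": [0, 0, 0], "roll": 0}
  ]
}}

```text
clock: 18.45
tcp_pos: [0.6855, -0.221, 0.1681]
tcp_rot: [0.451, 0.892, -0.0, 0.0]
wrist_force: [-0.2, -0.4, 0.4]
grip_width: 0.0122
```

```bash
cat > tips.py <<'E'
from h import *
o=monitor.get_obs(); T=o["tcp_pos"]; q=o["tcp_rot"]; y=2*np.arctan2(q[1],q[0]); g=o["grip_width"]; tx=np.array([np.cos(y),np.sin(y)]); ty=np.array([np.sin(y),-np.cos(y)]); print(o["clock"],T.round(4),np.degrees(y),g)
for n in ("scene","side"):
  d=vision.get_image(n)
  for sg in (-1,1):
   for b in (2,5,9):
    p=T[:2]+ty*sg*(g/2+b/1e3); h=[]
    for z in np.arange(-.03,.05,.002):
        u,v=proj(d,(*p,T[2]+z)).round().astype(int); h.append(d["img"][v,u].max()<90)
    k=[i for i in range(len(h)-4) if all(h[i:i+5])]; print(n,sg,b,"tip above TCP mm",-30+2*k[0] if k else None)
E
python3 tips.py
```

```text
18.45 [ 0.6855 -0.221   0.1681] 126.33584177844664 0.01222106842023205
scene -1 2 tip above TCP mm 8
scene -1 5 tip above TCP mm 6
scene -1 9 tip above TCP mm 4
scene 1 2 tip above TCP mm 22
scene 1 5 tip above TCP mm 24
scene 1 9 tip above TCP mm 26
side -1 2 tip above TCP mm 12
side -1 5 tip above TCP mm 14
side -1 9 tip above TCP mm 20
side 1 2 tip above TCP mm 2
side 1 5 tip above TCP mm 0
side 1 9 tip above TCP mm 12
```

```bash
python3 - <<'E'
from h import *
import pickle
w,s,e=pickle.load(open("w8.pkl","rb"))
im=w["img"]; x0,y0=249,62
hsv=cv2.cvtColor(im,cv2.COLOR_RGB2HSV); g=im.max(2)
roi=np.zeros(g.shape,bool); roi[y0+65:y0+103,x0+66:x0+95]=1
m=(roi&(hsv[...,1]<70)&(g>110)).astype(np.uint8); n,l,st,c=cv2.connectedComponentsWithStats(m); i=1+st[1:,4].argmax(); p=np.argwhere(l==i)[:,::-1].astype(np.float32); print("white",st[i],cv2.minAreaRect(p))
f=cv2.fitLine(p,2,0,.01,.01).ravel(); a=ray(w,f[2:]-f[:2]*8,.084)[:2]; b=ray(w,f[2:]+f[:2]*8,.084)[:2]; v=b-a; print("white line jig",np.degrees(np.arctan2(v[1],v[0]))+13.4, "centre",ray(w,f[2:],.084))
ctr=ray(w,f[2:],.084)[:2]-np.array([.6438,-.1645]); print("axis->white",np.degrees(np.arctan2(ctr[1],ctr[0]))+13.4,np.linalg.norm(ctr))
roi[:]=0; roi[y0+35:y0+105,x0+45:x0+98]=1
k=(roi&((g<55)|(l==i))).astype(np.uint8); n,l2,st,c=cv2.connectedComponentsWithStats(k); j=1+st[1:,4].argmax(); print("wing",st[j],cv2.minAreaRect(np.argwhere(l2==j)[:,::-1].astype(np.float32)))
E
```

```text
white [320 135  18  27 195] ((328.2877502441406, 148.11793518066406), (27.48738670349121, 6.993257999420166), 60.945396423339844)
white line jig -10.204221460400356 centre [ 0.6537255  -0.16836743  0.084     ]
axis->white -7.888153865975001 0.01065234410884166
wing [ 299  103   43   61 1061] ((319.61602783203125, 132.70440673828125), (63.13449478149414, 18.61598014831543), 60.42216110229492)
```

{"api": "jog_arm", "payload": {
  "grip": 35,
  "series": [
    {"offset": [3.5, 0, 0], "roll": 0},
    {"offset": [3.5, 0, 0], "roll": 0},
    {"offset": [0, 0, 0], "roll": -7.5},
    {"offset": [0, 0, 0], "roll": -7.5},
    {"offset": [0, 0, 0], "roll": -7.5},
    {"offset": [0, 0, 0], "roll": -7.7},
    {"offset": [0, 0, 3.5], "roll": 0},
    {"offset": [0, 0, 3.5], "roll": 0},
    {"offset": [0, 0, 3.0], "roll": 0},
    {"offset": [0, 0, 0.8], "roll": 0},
    {"offset": [0, 0, 0.5], "roll": 0},
    {"offset": [0, 0, 0], "roll": 0},
    {"offset": [0, 0, 0], "roll": 0}
  ]
}}

```text
clock: 19.85
tcp_pos: [0.6451, -0.1646, 0.0568]
tcp_rot: [0.203, 0.979, -0.0, 0.001]
wrist_force: [-0.1, -0.8, -0.4]
grip_width: 0.0305
```

```bash
python3 st.py
```

```text
19.85 [ 0.6451 -0.1646  0.0568] [ 0.2034  0.9791 -0.      0.0012] yaw 156.53202530896 q [ 1.    0.78 -1.18  1.54  0.74  1.32  0.9 ] 0.03047892416747677 F [-0.1 -0.8 -0.4] M [ 0.08 -0.14  0.03]
```

{"api": "jog_arm", "payload": {
  "grip": 35,
  "series": [
    {"offset": [0.1, 0, 0.4], "roll": 0},
    {"offset": [0, 0, 0.2], "roll": 0},
    {"offset": [0, 0, 0], "roll": 0}
  ]
}}

```text
clock: 20.15
tcp_pos: [0.643, -0.1644, 0.049]
tcp_rot: [0.203, 0.979, -0.0, -0.0]
wrist_force: [0.2, 0.1, 0.5]
grip_width: 0.0303
```

{"api": "jog_arm", "payload": {
  "grip": 35,
  "series": [
    {"offset": [0, 0, 0.3], "roll": 0},
    {"offset": [0, 0, 0], "roll": 0}
  ]
}}

```text
clock: 20.35
tcp_pos: [0.6428, -0.1643, 0.0457]
tcp_rot: [0.203, 0.979, -0.0, -0.0]
wrist_force: [0.3, -0.4, -0.5]
grip_width: 0.0304
```

{"api": "jog_arm", "payload": {
  "grip": 35,
  "series": [
    {"offset": [0, 0, 0.3], "roll": 0},
    {"offset": [0, 0, 0], "roll": 0}
  ]
}}

```text
clock: 20.55
tcp_pos: [0.6428, -0.1642, 0.0426]
tcp_rot: [0.203, 0.979, -0.0, -0.0]
wrist_force: [0.1, 0.1, -0.2]
grip_width: 0.0303
```

{"api": "jog_arm", "payload": {
  "grip": 0,
  "series": [
    {"offset": [0, 0, 0], "roll": 0},
    {"offset": [0, 0, 0], "roll": 0},
    {"offset": [0, 0, 0], "roll": 0},
    {"offset": [0, 0, 0], "roll": 0},
    {"offset": [0, 0, 0], "roll": 0},
    {"offset": [0, 0, 0], "roll": 0},
    {"offset": [0, 0, 0], "roll": 0}
  ]
}}

```text
clock: 21.25
tcp_pos: [0.6439, -0.1625, 0.0432]
tcp_rot: [0.203, 0.979, 0.001, 0.001]
wrist_force: [3.8, 3.6, -3.3]
grip_width: 0.0113
```

```bash
python3 st.py
```

```text
21.25 [ 0.6439 -0.1625  0.0432] [2.027e-01 9.792e-01 1.200e-03 6.000e-04] yaw 156.61052515412322 q [ 1.    0.79 -1.17  1.56  0.74  1.3   0.89] 0.011347128489882558 F [ 3.8  3.6 -3.3] M [ 0.95 -0.9   0.03]
```

Now it holds: opening 11.3 mm. I'll centre out the side load and turn towards the seat.

{"api": "jog_arm", "payload": {
  "grip": 0,
  "series": [
    {"offset": [0, 0.2, 0], "roll": 0},
    {"offset": [0, 0, 0], "roll": 5},
    {"offset": [0, 0, 0], "roll": 5},
    {"offset": [0, 0, 0], "roll": 5},
    {"offset": [0, 0, 0], "roll": 5},
    {"offset": [0, 0, 0], "roll": 5},
    {"offset": [0, 0, 0], "roll": 3},
    {"offset": [0, 0, 0], "roll": 0},
    {"offset": [0, 0, 0], "roll": 0}
  ]
}}

```text
clock: 22.15
tcp_pos: [0.6446, -0.1615, 0.0432]
tcp_rot: [0.434, 0.901, 0.001, 0.0]
wrist_force: [2.9, 4.0, -2.3]
grip_width: 0.0117
```

```bash
python3 st.py
```

```text
22.15 [ 0.6446 -0.1615  0.0432] [4.336e-01 9.011e-01 7.000e-04 5.000e-04] yaw 128.6131843436135 q [ 0.96  0.73 -1.09  1.56  0.67  1.26  0.44] 0.011713075155476553 F [ 2.9  4.  -2.3] M [ 0.77 -0.97 -0.03]
```

{"api": "jog_arm", "payload": {
  "grip": 0,
  "series": [
    {"offset": [0, 0, 0], "roll": 3},
    {"offset": [0, 0, 0], "roll": 3},
    {"offset": [0, 0, 0], "roll": 0},
    {"offset": [0, 0, 0], "roll": 0}
  ]
}}

```text
clock: 22.55
tcp_pos: [0.6448, -0.1613, 0.0431]
tcp_rot: [0.48, 0.877, 0.001, 0.001]
wrist_force: [4.4, 3.6, -3.7]
grip_width: 0.0117
```

```bash
python3 st.py
```

```text
22.55 [ 0.6448 -0.1613  0.0431] [4.800e-01 8.772e-01 9.000e-04 5.000e-04] yaw 122.62336159121472 q [ 0.95  0.72 -1.07  1.56  0.65  1.26  0.35] 0.0116661261904586 F [ 4.4  3.6 -3.7] M [ 0.75 -1.12 -0.04]
```

{"api": "jog_arm", "payload": {
  "grip": 0,
  "series": [
    {"offset": [0, 0, 0], "roll": 3},
    {"offset": [0, 0, 0], "roll": 0},
    {"offset": [0, 0, 0], "roll": 0}
  ]
}}

```text
clock: 22.85
tcp_pos: [0.6449, -0.1613, 0.0432]
tcp_rot: [0.502, 0.865, 0.001, 0.001]
wrist_force: [4.9, 2.6, -2.7]
grip_width: 0.0118
```

```bash
python3 st.py
```

```text
22.85 [ 0.6449 -0.1613  0.0432] [5.021e-01 8.648e-01 8.000e-04 7.000e-04] yaw 119.7182156869462 q [ 0.94  0.72 -1.06  1.56  0.65  1.25  0.3 ] 0.011816812963487454 F [ 4.9  2.6 -2.7] M [ 0.66 -1.09  0.5 ]
```

{"api": "jog_arm", "payload": {
  "grip": 0,
  "series": [
    {"offset": [0, 0, 0], "roll": 3},
    {"offset": [0, 0, 0], "roll": 0},
    {"offset": [0, 0, 0], "roll": 0},
    {"offset": [0, 0, 0], "roll": 0}
  ]
}}

```text
clock: 23.25
tcp_pos: [0.6448, -0.1612, 0.0432]
tcp_rot: [0.524, 0.852, 0.001, 0.001]
wrist_force: [4.4, 3.8, -3.0]
grip_width: 0.0121
```

```bash
python3 st.py; python3 - <<'E'
from h import *
import pickle
w=vision.get_image("wrist"); s=vision.get_image("scene"); pickle.dump((w,s),open("w9.pkl","wb"))
y=np.radians(-13.4)
for a in (-35,-45,-50):
    t=y+np.radians(a); print(a,proj(w,(.6445-.02*np.cos(t),-.162-.02*np.sin(t),.084)).round(1))
g=w["img"].max(2)
for r in range(245,300,6):
    x=np.nonzero(g[r,270:370]<45)[0]+270; print(r,(x.min(),x.max()) if len(x) else None,end=" ")
E
```

```text
23.25 [ 0.6448 -0.1612  0.0432] [5.243e-01 8.516e-01 7.000e-04 6.000e-04] yaw 116.7618253956125 q [ 0.94  0.71 -1.05  1.56  0.64  1.25  0.25] 0.0121385885272596 F [ 4.4  3.8 -3. ] M [ 0.66 -1.08  0.77]
-35 [306.1 282.3]
-45 [315.1 280.8]
-50 [319.7 280.7]
245 None 251 None 257 None 263 None 269 (np.int64(302), np.int64(324)) 275 (np.int64(300), np.int64(326)) 281 (np.int64(300), np.int64(326)) 287 (np.int64(280), np.int64(351)) 293 (np.int64(279), np.int64(352)) 299 (np.int64(278), np.int64(353))
```

Seated: the moment about z rose to 0.77 Nm as the tool wound up at yaw ≈120°, against 121.6° expected. Now I'll back off, watching joint 3.

{"api": "jog_arm", "payload": {
  "grip": 0,
  "series": [
    {"offset": [0, 0, 0], "roll": -5},
    {"offset": [0, 0, 0], "roll": -6},
    {"offset": [0, 0, 0], "roll": -6},
    {"offset": [0, 0, 0], "roll": -6},
    {"offset": [0, 0, 0], "roll": -6},
    {"offset": [0, 0, 0], "roll": -6},
    {"offset": [0, 0, 0], "roll": -6},
    {"offset": [0, 0, 0], "roll": -6},
    {"offset": [0, 0, 0], "roll": -6},
    {"offset": [0, 0, 0], "roll": -5},
    {"offset": [0, 0, 0], "roll": 0},
    {"offset": [0, 0, 0], "roll": 0}
  ]
}}

```text
clock: 24.55
tcp_pos: [0.6435, -0.1632, 0.0432]
tcp_rot: [0.049, 0.999, -0.001, -0.0]
wrist_force: [0.2, 0.6, 1.0]
grip_width: 0.0112
```

```bash
python3 st.py
```

```text
24.55 [ 0.6435 -0.1632  0.0432] [ 4.870e-02  9.988e-01 -6.000e-04 -4.000e-04] yaw 174.41177301169185 q [ 1.02  0.83 -1.22  1.55  0.79  1.33  1.17] 0.011176569502894054 F [0.2 0.6 1. ] M [ 0.15 -0.16  0.12]
```

{"api": "jog_arm", "payload": {
  "grip": 0,
  "series": [
    {"offset": [0, 0, 0], "roll": -5},
    {"offset": [0, 0, 0], "roll": -5},
    {"offset": [0, 0, 0], "roll": -5},
    {"offset": [0, 0, 0], "roll": -5},
    {"offset": [0, 0, 0], "roll": 0}
  ]
}}

```text
clock: 25.05
tcp_pos: [0.6436, -0.1641, 0.0431]
tcp_rot: [-0.125, 0.992, -0.001, -0.001]
wrist_force: [0.1, -1.6, 2.4]
grip_width: 0.0118
```

```bash
python3 st.py
```

```text
25.05 [ 0.6436 -0.1641  0.0431] [-1.254e-01  9.921e-01 -1.100e-03 -5.000e-04] yaw 194.41057819288676 q [ 1.04  0.87 -1.27  1.55  0.84  1.36  1.5 ] 0.011808418777289454 F [ 0.1 -1.6  2.4] M [-0.37 -0.11  0.01]
```

{"api": "jog_arm", "payload": {
  "grip": 0,
  "series": [
    {"offset": [0, 0, 0], "roll": -5},
    {"offset": [0, 0, 0], "roll": -5},
    {"offset": [0, 0, 0], "roll": -5},
    {"offset": [0, 0, 0], "roll": -2},
    {"offset": [0, 0, 0], "roll": 0},
    {"offset": [0, 0, 0], "roll": 0},
    {"offset": [0, 0, 0], "roll": 0}
  ]
}}

```text
clock: 25.75
tcp_pos: [0.6439, -0.1647, 0.0432]
tcp_rot: [-0.27, 0.963, -0.002, -0.0]
wrist_force: [0.1, -5.4, 1.8]
grip_width: 0.0116
```

```bash
python3 st.py; python3 - <<'E'
from h import *
w=vision.get_image("wrist"); s=vision.get_image("scene"); e=vision.get_image("side")
y=np.radians(-13.4)
for a in (25,35,45,55):
    t=y+np.radians(a); print(a,proj(w,(.644-.02*np.cos(t),-.163-.02*np.sin(t),.084)).round(1))
g=w["img"].max(2)
for r in range(245,300,6):
    x=np.nonzero(g[r,270:370]<45)[0]+270; print(r,(x.min(),x.max()) if len(x) else None,end=" ")
# plate/fin position: orange fin in side & scene
for n,d in (("scene",s),("side",e)):
    h=cv2.cvtColor(d["img"],cv2.COLOR_RGB2HSV); m=cv2.inRange(h,(3,150,70),(16,255,255)); c=proj(d,(.571,-.147,.034)); k,l,st,ce=cv2.connectedComponentsWithStats(m)
    print("\n",n,"expect",c.round(1),[(st[i].tolist(),ce[i].round(1)) for i in range(1,k) if st[i,4]>40 and np.hypot(*(ce[i]-c))<25])
    cn=[proj(d,(.6004+.9728*x+.2317*yy,-.154-.2317*x+.9728*yy,z)) for x in(-.045,-.015) for yy in(-.006,.006) for z in(.012,.056)]; print("pred bbox",np.min(cn,0).round(1),np.max(cn,0).round(1))
E
```

```text
25.75 [ 0.6439 -0.1647  0.0432] [-2.700e-01  9.628e-01 -1.600e-03 -5.000e-04] yaw 211.3343258971702 q [ 1.05  0.89 -1.3   1.55  0.87  1.38  1.78] 0.011643475833339731 F [ 0.1 -5.4  1.8] M [-1.18 -0.29  0.01]
25 [335.6 288.4]
35 [326.8 286.3]
45 [317.7 285.6]
55 [308.6 286.3]
245 None 251 None 257 None 263 None 269 (np.int64(304), np.int64(327)) 275 (np.int64(302), np.int64(328)) 281 (np.int64(302), np.int64(328)) 287 (np.int64(281), np.int64(350)) 293 (np.int64(280), np.int64(351)) 299 (np.int64(279), np.int64(352)) 
 scene expect [239.1 276.2] [([234, 264, 12, 24, 202], array([239.8, 275.8]))]
pred bbox [232.2 263.2] [245.6 289.4]

 side expect [359.6 295.7] [([354, 287, 14, 18, 224], array([360.3, 295.4]))]
pred bbox [351.7 285.9] [367.9 305.4]
```

```bash
python3 -c "
from plant import bot; print(bot.finish_job())"; python3 st.py
```

```text
the job is handed in; nothing more can be done
None
the job is handed in; nothing more can be done
```

The job is handed in at about 26 s of the 61 s limit; no verdict was reported. I slid the right-hand carrier plate home, turned the thumbscrew clockwise to its seat and backed it off a quarter turn. I finished still gripping the wing.

**Plate:** It met the end stop with about 11 N of push. Its back edge then measured -50.3 mm in the jig frame, against -50 expected. After the screw was turned, the orange fin was still where it should be in two camera views, to within about a pixel.

**Thumbscrew:** The moment rose to 0.77 Nm at the seat. The tool then stood at yaw 211.3° (211.6° expected for a quarter turn), and the wing measured about 46–48° from the jig's x axis (45° wanted). The opening read 11.6 mm, so the 12 mm wing was still held.

**What disagreed:**
- **First screw grasp failed:** The fingers caught only the top of the wing and slipped off, dragging it about 20° clockwise. For one step I wrongly judged it held, and turned on.
- **Fingertips shorter than stated:** They appeared to end about 20 mm above the reported TCP. One side view suggested 12–14 mm, but going lower met no contact where it otherwise would have. I regrasped lower and it held.
- **Side load at hand-in:** A steady side force of about 5 N remained on the wrist.
- **Bystanders not checked:** I did not measure their positions at the end. The planned paths stayed clear of them, and the wrist forces I read during free moves showed no unexpected contact.

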